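# Fetch the tool case from behind the supplies

### The job

The orange tool case at the back of the grey stand has to go into the order. Clear the jar, the carton and the can that stand in front of it onto the dark mat at the side, all three standing upright there together; then lay the case flat in the yellow tray, and only then put the three back upright, each on the very square it came from. Never tip any of the three over, and leave the small tin and the white clasp on the mat where they are.

Things in the scene. Friction and masses are not known exactly. Their poses are not given: they have to be found in the camera images.
- jar: Clear round screw jar with dark contents and a red cap, straight-sided, 50 mm diameter, 110 mm tall, about 250 g. Origin: centre of its underside, z up. Starts on one of the stand's white squares (which one varies), about 10 mm from its neighbours and 14 mm in front of the low orange case: grip it near its top along the stand's x, fingers passing over the case.
- carton: Square cardboard carton, orange band, white strip on top, 48 x 48 mm, 110 mm tall, about 180 g (sides along its x and y, nearly square to the stand). Origin: centre of its underside, z up. Starts on one of the stand's white squares (which one varies), about 10 mm from its neighbours and 14 mm in front of the low orange case: grip it near its top along the stand's x, fingers passing over the case.
- can: Blue round can with a white band and blue lid, a straight cylinder, 50 mm diameter, 110 mm tall, about 300 g. Origin: centre of its underside, z up. Starts on one of the stand's white squares (which one varies), about 10 mm from its neighbours and 14 mm in front of the low orange case: grip it near its top along the stand's x, fingers passing over the case.
- case: Orange flat tool case with a white label on top and black clasps: 40 mm wide (its x), 150 mm long (its y), 45 mm tall (its z, up), about 220 g. Origin: centre of its underside. It lies on the rear half of the stand, length nearly along the stand's y; the three containers in front are too close for a gripper to come down around it. Grip it across its 40 mm width.
- stand: Fixed grey low platform, 160 mm (its x, front to back; +x is away from the robot) by 190 mm (its y), top 12 mm above the bench; origin: centre of its underside. Three white 56 mm squares on it have their centres at x = -27 mm and y = -60, 0 and +60 mm in its frame. No rims.
- mat: Fixed dark grey rubber mat, 160 mm (its x) by 240 mm (its y), 3 mm thick, origin: centre of its underside. It lies left or right of the stand. The small tin and the clasp lie on its far part (x about +52 mm in the mat's frame); the half with x below 20 mm is free.
- tray: Fixed yellow open tray, outside 120 mm (its x) by 210 mm (its y) by 28 mm high, walls and floor 5 mm thick, inside 110 x 200 mm; origin: centre of its underside. It lies on the other side of the stand from the mat. The case fits in with its length along the tray's y; there is room inside to open the fingers to about 65 mm.
- tin: Small round aluminium tin with a green spot on its lid, 44 mm diameter, 24 mm tall, standing on the mat; to be left alone. Origin: centre of its underside.
- clasp: Small white plastic strap clasp with a grey middle, 24 mm (x) by 36 mm (y), 14 mm tall, lying on the mat; to be left alone. Origin: centre of its underside.

How it is judged:
By the outcome, as a careful person would: the job done as asked, in the order asked, and still so for the second after the job is handed in, with the robot touching nothing.
It also fails if it takes over 141 s, if anything falls off the work surface, if the arm or the gripper's body presses on something with over 40 N, if the wrist force passes 120 N, or if a joint passes its speed limit or range.

### The arm

A 6-joint arm with a two-finger parallel gripper is mounted at the origin on the work surface. World frame = base frame: x ahead of the robot, y to its left, z up, the work surface at z = 0. Lengths are in mm, angles in degrees, forces in N, time in s.
With the tool pointing down it reaches from about 300 to 850 mm from the base axis. Payload 4.2 kg.
Tool frame: the origin (TCP) lies at the very end of the fingers, on their centre line; the grasp point (between the pads) lies 19 mm behind it (env.tcp_to_grasp is the distance from the TCP to the grasp point, in mm); z points along the fingers, y is the line along which they close (so a half turn about z gives the same grasp; the last joint's range is limited). The gripper opens to 91 mm and grips with 3 to 60 N. Pads are 32 mm wide; open, the fingers measure 118 mm over their backs; the gripper's body (76 mm by 178 mm) begins 60 mm behind the grasp point.
Start: joints at [75.229, 18.312, 89.639, -0, 72.044, -1.146], TCP at [135.452, 558.837, 186.476] pointing down, gripper open.
Joint ranges: [-177.97, 177.97], [-48.28, 115.42], [12.27, 149.76], [-77.06, 257.06], [2.81, 150.46], [-146.56, 146.56]. Speed limits (degrees/s): [147.25, 147.25, 180, 180, 180, 180].

### API

Orientations are given as [roll, pitch, yaw] about the fixed x, y, z axes, in that order (R = Rz(yaw) Ry(pitch) Rx(roll)).
In Python, from workcell import env gives the robot as it stands.
- The arm moves only by the tool move_arm, never from a script. Its argument "plan" is a list of rows, each a list of 3 entries, a list of its own where there are three numbers: the shift along the world's x, y, z in cm, then the turn about the world's z in degrees, then the closure, from 0 (fully open) to 1 (shut). In form: [[[x, y, z], turn, claw], ...]. A call has 1 to 5 rows; each row shifts and turns the commanded pose from where the row before left it; what a row does not reach is not made up. A row lasts 1/10 s, in which the tool goes at most 50 mm and 8.59 degrees, less where a joint would pass 70% of its speed; a pose out of reach is approached as far as the arm can. A call is refused whole if a number of a shift passes 5 or a number of a turn 8.59, either way. A call with a gripper value outside its range is refused whole. The fingers move at their own pace and stop on an object; "squeeze" is the grip in N (left out, the last holds). Time passes only in rows, so rows that do not move let the fingers close. It gives the time, the measured TCP pose, the force, the opening and the grip force at its end, in the units of the state.
- env.state(): the state, without advancing time (a new reading comes with each control period).
- env.grab_frame(name): name is "scene" or "top" or "wrist"; returns a dict with "frame" (420x560x3 uint8, red, green, blue), "z_map" (420x560 float32, mm along the optical axis (not along the pixel's ray), 0 where there is no reading), "fovy" (degrees; the focal length in pixels is half the picture's height over the tangent of half this angle, whatever the lens; pixels are square), "cx", "cy" (the principal point, pixels), "D" ([k1, k2, p1, p2, k3] as OpenCV has them; the pictures are not rectified), "position" and "orientation" of the camera in the world. Camera axes: x right, y down, z forward; pixel columns grow to the right and rows downward; lengths in mm; the calibration is good to about 2 mm. A picture is of the moment at which its call begins.
- env.job_done(): hands the job in; it is judged then, once.
Trained networks look in a picture, given as the dict that the camera call returned (one of the last four; its "shot" number tells which), for a name from the list of things; names that differ only in an ending like _2 or _b are one class to them, and where a whole thing is asked for, a point or a joint stands for the part that bears it (a point fixed in the world has none). Each returns a list of dicts, best first, with "score" (0 to 1); they miss things now and then, are a little off and sometimes report something else, mostly with a low value. They report only what shows in the picture. A call takes as long as a camera call.
- env.search_frame(picture, label): "point" ([column, row] in pixels, amid what is visible of it).
- env.landmark_of(picture, label): "point" ([column, row] in pixels: a listed point, or the origin of a listed thing).
The state is a dict: "time_s": time; "qpos": joint angles; "qvel": joint speeds; "effort": joint torques, N m; "ee_pos": TCP position; "ee_rot": TCP orientation; "force": force on the tool from outside, world axes, zero at the start; "torque": the same for the moment, N m; "gripper_width": finger opening in mm; "gripper_force": force on a finger pad.
Only numpy, scipy, OpenCV 4.12 (cv2) and the standard library are available. Lean on these libraries where they do the work, as an engineer would, in place of code of your own. Each camera call takes 0.05 s, during which the arm holds its last target. There are 200 camera calls.

## Working session

There is one attempt and no reset: what is moved stays moved. The work goes in short steps, Python scripts to look and compute and a tool call to move; the robot and the scene stay as the last step left them, time stands still between calls to the robot, and variables do not carry over. Pictures are saved under pics/ and viewed, at most 14 in all, crops included, and the job is handed in when it is done.

Besides the shell and the picture viewer there is one more tool, called after "Request:" as name(argument=value, ...) on one line, values as JSON. move_arm: Moves the arm, as the interface text tells. Its arguments: {"type":"object","properties":{"plan":{"type":"array","items":{"type":"array"}},"squeeze":{"type":"number"}},"required":["plan"]}

```bash
ls; mkdir -p pics
cat > h.py <<'E'
import numpy as np, cv2
from scipy.spatial.transform import Rotation as R
from workcell import env
def K(p):
    f=p["frame"].shape[0]/2/np.tan(np.radians(p["fovy"])/2)
    return np.array([[f,0,p["cx"]],[0,f,p["cy"]],[0,0,1.]])
def Rc(p):
    o=np.array(p["orientation"],float)
    return R.from_euler("xyz",o,degrees=True).as_matrix() if o.shape==(3,) else (o if o.shape==(3,3) else None)
def ray(p,uv):
    n=cv2.undistortPoints(np.array(uv,float).reshape(-1,1,2),K(p),np.array(p["D"],float)).reshape(-1,2)
    return np.c_[n,np.ones(len(n))]
def onz(p,uv,z):
    d=ray(p,uv)@Rc(p).T; c=np.array(p["position"])
    return c+d*((z-c[2])/d[:,2])[:,None]
def cloud(p):
    h,w=p["z_map"].shape; v,u=np.mgrid[:h,:w]
    r=ray(p,np.c_[u.ravel(),v.ravel()])
    z=p["z_map"].ravel()
    return ((r*z[:,None])@Rc(p).T+np.array(p["position"])).reshape(h,w,3)
def save(p,n): cv2.imwrite("pics/"+n,p["frame"][:,:,::-1])
E
python3 - <<'E'
from h import *
np.set_printoptions(precision=1,suppress=True)
print(env.state())
for n in ["scene","top"]:
    p=env.grab_frame(n); save(p,n+"0.png"); C=cloud(p)
    print(n,p["position"],p["orientation"],p["fovy"],p["D"],p["shot"])
    for l in ["jar","carton","can","case","stand","mat","tray","tin","clasp"]:
        for d in env.search_frame(p,l)[:2]:
            u,v=d["point"]; print(l,round(d["score"],2),np.array([u,v]),C[int(v),int(u)], end=' ')
        for d in env.landmark_of(p,l)[:1]: print("LM",round(d["score"],2),np.array(d["point"]),onz(p,d["point"],dict(jar=12,carton=12,can=12,case=12,tin=3,clasp=3).get(l,0))[0],end='')
        print()
E
```

```text
pics
{'time_s': 0.0, 'qpos': array([75.2, 18.3, 89.7, -0. , 72. , -1.1]), 'qvel': array([ 0.1, -0.1, -0.1, -0. ,  0.1,  0.1]), 'effort': array([  0. , -41.2, -23.2,   0.1,   0. ,  -0. ]), 'ee_pos': array([135.3, 558.3, 185.6]), 'ee_rot': array([-179.9,   -0. ,  166.4]), 'force': array([-0.6,  0.3,  0.9]), 'torque': array([ 0. , -0.1,  0. ]), 'gripper_force': 0.0, 'gripper_width': 91.29869944875914}
scene [1053.3  239.3  942.1] [-150.4    0.8  112.3] 51.07935262232697 [-0.1  0.   0.   0.   0. ] 1
jar 0.92 [288.9 184.8] [541.8  52.5 111. ] LM 0.58 [287.8 194.5] [510.2  41.1  12. ]
carton 0.9 [247.8 165.7] [529.9 -54.  113.9] LM 0.94 [250.1 179.4] [503.7 -64.4  12. ]
can 0.96 [266.7 173.7] [535.2  -4.1 115.2] LM 0.73 [268.2 185.9] [504.8 -14.   12. ]
case 0.91 [260.  201.8] [576.1  -4.1  54.5] LM 0.97 [260.6 207.1] [568.8  -7.5  12. ]
stand 0.7 [257.8 215.5] [593.2  -6.5  13.5] stand 0.43 [260.  202.4] [579.8  -2.4  56.6] LM 0.6 [265.7 200.2] [539.4  -6.7   0. ]
mat 0.78 [163.8 166.1] [ 542.7 -301.6   -0.1] LM 0.55 [162.6 168.2] [ 549.4 -299.     0. ]
tray 0.77 [382.8 237.6] [533.3 291.
[... 464 characters left out ...]
.72 [296.3 233.2] [512.3  -9.6 121.3] LM 0.64 [297.7 237.3] [517.8 -15.7  12. ]
case 0.73 [292.7 208.7] [571.3  -4.5  60.9] LM 0.71 [293.8 208.4] [579.6  -9.2  12. ]
stand 0.86 [290.6 249.8] [490.4   1.4  44.6] stand 0.74 [295.  208.1] [572.1 -10.7  55.9] LM 0.64 [296.9 228. ] [539.2 -14.9   0. ]
mat 0.6 [429.7 222.8] [ 544.7 -298.1    3.3] LM 0.67 [433.8 221.4] [ 546.2 -309.7    0. ]
tray 0.94 [151.8 231.4] [539.1 296.    4.4] LM 0.91 [153.9 232.6] [536.2 290.9   0. ]
tin 0.61 [465.5 191.9] [ 606.  -374.5   25.6] LM 0.91 [460.4 196.3] [ 599.3 -372.1    3. ]
clasp 0.6 [390.2 205.4] [ 580.9 -212.9   18. ] clasp 0.39 [297.3 232.7] [514.  -11.5 122.2] LM 0.5 [389.9 203.2] [ 587.7 -216.4    3. ]
```

View pictures.

View pics/top0.png

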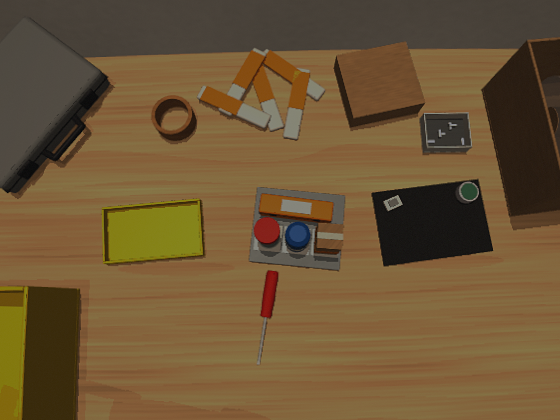

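View pics/scene0.png

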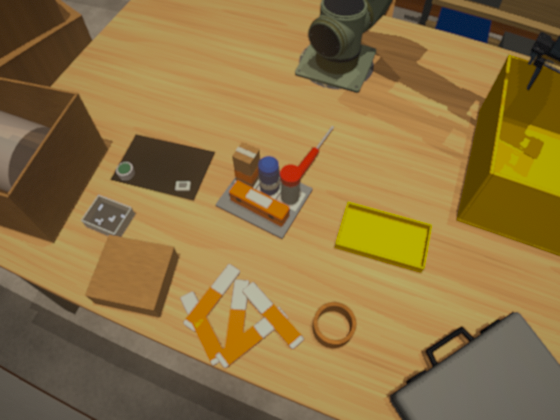

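```bash
cat > m.py <<'E'
from h import *
np.set_printoptions(precision=1,suppress=True)
# boxes: name,(x0,x1,y0,y1,z0,z1)
def rects(C,boxes):
    for n,b in boxes.items():
        m=(C[...,0]>b[0])&(C[...,0]<b[1])&(C[...,1]>b[2])&(C[...,1]<b[3])&(C[...,2]>b[4])&(C[...,2]<b[5])
        k,lab,st,_=cv2.connectedComponentsWithStats(m.astype(np.uint8))
        for i in range(1,k):
            if st[i,4]<60: continue
            q=C[lab==i]; r=cv2.minAreaRect(q[:,:2].astype(np.float32))
            print(n,"n",len(q),"z",np.median(q[:,2]),"mean",q[:,:2].mean(0),"rect",np.array(r[0]),np.array(r[1]),round(r[2],1))
E
python3 - <<'E'
from m import *
for n in ["top","scene"]:
    C=cloud(env.grab_frame(n)); print(n)
    rects(C,dict(tops=(440,620,-130,130,105,135),case=(530,620,-130,130,44,70),stand=(440,640,-130,130,7,20),mat=(400,700,-460,-150,-1,12) if 0 else (400,700,-460,-150,1.5,9),matobj=(400,700,-460,-150,12,40),trayrim=(400,700,150,430,20,36)))
E
```

```text
top
tops n 547 z 121.17916957047623 mean [519.2  45.7] rect [519.7  46.1] [48.3 47.3] 44.2
tops n 505 z 119.19548416432326 mean [510.8 -11.2] rect [511.4 -11.7] [45.2 45.7] 88.6
tops n 687 z 121.37657246161234 mean [505.  -71.3] rect [505.8 -71.6] [48.3 48.7] 84.3
case n 1463 z 56.113770141854275 mean [573.8 -11.3] rect [575.  -11.3] [150.1  40.7] 81.5
stand n 3008 z 11.33419543251 mean [526.3 -13.1] rect [538.9 -14.5] [190.3 160.9] 83.0
mat n 5325 z 3.1548885845625136 mean [ 540.9 -300.2] rect [ 543.9 -305.3] [172.8 249.7] 6.0
matobj n 360 z 26.36702130116305 mean [ 604.2 -379.8] rect [ 604.9 -381.4] [42.1 43.4] 3.9
matobj n 128 z 14.933505756720137 mean [ 586.7 -220.3] rect [ 586.8 -219.4] [23.1 36.4] 20.8
trayrim n 890 z 26.451567081064695 mean [537.5 291.5] rect [536.8 289.6] [121.3 211. ] 4.2
scene
tops n 457 z 121.50741497896809 mean [507.7 -67.1] rect [504.2 -68.9] [49.3 50.5] 83.8
tops n 312 z 119.53979470138046 mean [515.2  -6.4] rect [511.3  -8.3] [45.8 46.7] 48.8
tops n 393 z 121.21170678299382 mean [522.   50.5] rect [518.7  49.9] [48.7 49.6] 81.8
case n 1027 z 56.26121456719511 mean [576.9  -6. ] rect [574.1  -8.9] [150.7  41.6] 81.2
case n 65 z 57.81957075074649 mean [533.1  -7.4] rect [533.1  -7.7] [ 5.8 30.9] 0.9
case n 93 z 56.86407709486184 mean [538.7  52.9] rect [537.3  49. ] [42.  13.4] 88.6
stand n 1340 z 11.634340795042874 mean [577.    2.7] rect [537.5 -11.7] [191.4 161. ] 82.9
stand n 77 z 12.882063328092954 mean [525.7  16.1] rect [528.   19.6] [33.8 36.9] 58.6
mat n 3617 z 3.536675952661426 mean [ 538.8 -301.3] rect [ 523.5 -316. ] [221.8 278.2] 5.8
matobj n 233 z 26.97296569130367 mean [ 604.2 -374.9] rect [ 600.6 -377.6] [45.2 41.5] 25.5
matobj n 81 z 14.639412647653444 mean [ 585.5 -216.2] rect [ 584.8 -215.9] [24.9 31.5] 15.3
trayrim n 743 z 26.906369041327366 mean [538.5 293. ] rect [534.5 292.9] [123.2 208.9] 3.6
```

Top view: the jar (267,231), can (297,235) and carton (330,238) stand in front of the case (297,208). The mat is on the right with the tin (468,191) and clasp (393,203), and the tray is on the left (153,232). Both cameras agree with the given sizes to about 2 mm. I'm moving above the stand with the fingers turned along its x (yaw 83).

Request:
move_arm(plan=[[[2.5,-3.8,0.5],-5.5,0],[[2.5,-3.8,0.5],-5.5,0],[[2.5,-3.8,0.5],-5.5,0],[[2.5,-3.8,0.5],-5.5,0],[[2.5,-3.8,0.5],-5.5,0]], squeeze=25)

```text
time_s: 2.5
ee_pos: [261.1, 367.3, 211.8]
ee_rot: [180.0, 0.0, 138.7]
force: [1.2, 1.0, -0.0]
gripper_width: 91.2
gripper_force: 0.0
```

Request:
move_arm(plan=[[[2.5,-3.8,0.5],-5.6,0],[[2.5,-3.8,0.5],-5.6,0],[[2.5,-3.8,0.5],-5.6,0],[[2.5,-3.8,0.5],-5.6,0],[[2.5,-3.8,0.5],-5.6,0]])

```text
time_s: 3.0
ee_pos: [386.2, 177.2, 237.0]
ee_rot: [179.9, -0.0, 110.6]
force: [0.6, -0.1, 0.4]
gripper_width: 91.1
gripper_force: 0.0
```

Request:
move_arm(plan=[[[2.5,-3.8,0.5],-5.6,0],[[2.5,-3.8,0.5],-5.6,0],[[2.5,-3.8,0.5],-5.6,0],[[0,0,0],-5.6,0],[[0,0,0],-5.5,0]])

```text
time_s: 3.5
ee_pos: [461.1, 63.4, 251.4]
ee_rot: [180.0, -0.0, 82.6]
force: [-0.3, 0.2, -0.6]
gripper_width: 91.6
gripper_force: 0.0
```

Run:
```python
from m import *
p=env.grab_frame("wrist"); save(p,"w1.png"); s=env.state(); print(s["ee_pos"],s["ee_rot"],s["time_s"],p["position"],p["orientation"])
C=cloud(p)
rects(C,dict(tops=(440,620,-130,130,105,135),case=(530,620,-130,130,44,70),stand=(440,640,-130,130,7,20)))
```

```text
[460.8  63.9 251.5] [180.   -0.   82.5] 3.55 [470.7 134.  450.3] [165.2  -0.   -7.5]
tops n 2047 z 122.55366229234733 mean [518.3  48.7] rect [518.7  47.3] [48.7 49.3] 82.7
tops n 1619 z 121.39896446223992 mean [510.2  -7.2] rect [511.4 -10.2] [46.2 47.6] 81.2
tops n 980 z 122.94579802926225 mean [503.3 -81.3] rect [504.3 -82. ] [28.1 48.8] 83.0
case n 2435 z 57.46356133065609 mean [575.4  20.4] rect [574.5  -5.4] [139.4  40.9] 80.5
stand n 4934 z 12.739507901976708 mean [514.5  27. ] rect [539.4  -2.7] [168.  160.4] 82.8
stand n 124 z 12.864451759938362 mean [549.7 -20.7] rect [546.9 -21.5] [31.4 13.9] 84.9
```

View pics/w1.png

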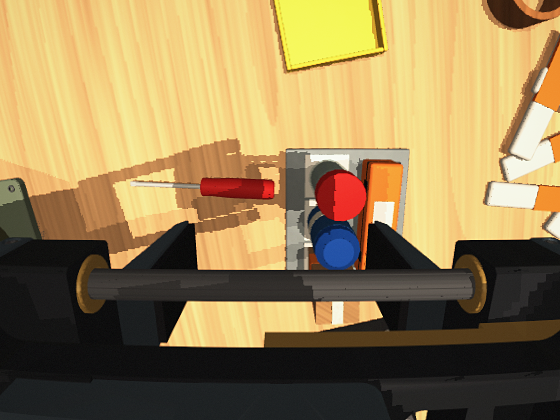

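The wrist view agrees with the others: jar (345,195), can (338,245) and carton behind the gripper bar. Carton first.

Request:
move_arm(plan=[[[1.1,-3.35,-1.8],0,0],[[1.1,-3.35,-1.8],0,0],[[1.1,-3.35,-1.8],0,0],[[1.1,-3.35,-1.8],0,0],[[0,0,0],0,0]])

```text
time_s: 4.05
ee_pos: [503.9, -72.0, 176.9]
ee_rot: [-179.8, 0.1, 82.9]
force: [-0.2, 0.1, -0.5]
gripper_width: 91.1
gripper_force: 0.0
```

Request:
move_arm(plan=[[[0,0,-3],0,0],[[0,0,-3],0,0],[[0,0,-2.4],0,0],[[0,0,-1],0,0],[[0,0,0],0,0]])

```text
time_s: 4.55
ee_pos: [503.7, -68.5, 84.8]
ee_rot: [-179.9, -0.0, 83.1]
force: [0.7, -0.5, -0.3]
gripper_width: 91.0
gripper_force: 0.0
```

Request:
move_arm(plan=[[[0,0,0],0,0.3],[[0,0,0],0,0.4],[[0,0,0],0,0.46],[[0,0,0],0,0.6],[[0,0,0],0,0.6]])

```text
time_s: 5.05
ee_pos: [504.6, -69.2, 85.9]
ee_rot: [180.0, 0.0, 83.0]
force: [-0.2, -0.3, -0.6]
gripper_width: 54.2
gripper_force: 0.0
```

Request:
move_arm(plan=[[[0,0,0],0,0.8],[[0,0,0],0,0.8],[[0,0,0],0,0.8],[[0,0,0],0,0.8],[[0,0,0],0,0.8]])

```text
time_s: 5.55
ee_pos: [504.7, -69.2, 85.7]
ee_rot: [180.0, 0.0, 83.0]
force: [0.5, -0.7, 3.4]
gripper_width: 48.0
gripper_force: 24.8
```

Request:
move_arm(plan=[[[0,0,0.7],0,0.8],[[0,0,1.5],0,0.8],[[0,0,1.8],0,0.8],[[0,0,1],0,0.8],[[0.2,-1,0],0,0.8]])

```text
time_s: 6.05
ee_pos: [507.1, -78.8, 136.7]
ee_rot: [179.9, -0.0, 83.1]
force: [0.9, -0.2, -1.4]
gripper_width: 47.8
gripper_force: 24.8
```

Request:
move_arm(plan=[[[0.2,-2.5,0],0,0.8],[[0.3,-3.5,0],0,0.8],[[0.2,-4,0],0,0.8],[[0.2,-4,0],0,0.8],[[0.2,-4,0],0,0.8]])

```text
time_s: 6.55
ee_pos: [516.6, -261.1, 134.3]
ee_rot: [-179.9, -0.0, 83.0]
force: [1.0, -0.2, -1.1]
gripper_width: 48.0
gripper_force: 24.8
```

Request:
move_arm(plan=[[[0.2,-4,0],0,0.8],[[0.2,-3.5,0],0,0.8],[[0.2,-2.7,0],0,0.8],[[0.2,-1.5,0],0,0.8],[[0,0,0],0,0.8]])

```text
time_s: 7.05
ee_pos: [524.9, -377.9, 134.1]
ee_rot: [-179.9, -0.0, 82.8]
force: [0.3, 0.1, -2.5]
gripper_width: 48.1
gripper_force: 24.8
```

Request:
move_arm(plan=[[[0,0,-1.5],0,0.8],[[0,0,-2],0,0.8],[[0,0,-1.2],0,0.8],[[0,0,-0.5],0,0.8],[[0,0,0],0,0.8]])

```text
time_s: 7.55
ee_pos: [525.2, -375.2, 82.9]
ee_rot: [-179.9, -0.1, 83.0]
force: [1.5, -1.2, -0.9]
gripper_width: 47.9
gripper_force: 24.8
```

Request:
move_arm(plan=[[[0,0,-0.3],0,0.8],[[0,0,-0.15],0,0.8],[[0,0,0],0,0.8],[[0,0,0],0,0.8],[[0,0,0],0,0.8]])

```text
time_s: 8.05
ee_pos: [525.6, -376.3, 79.3]
ee_rot: [180.0, 0.0, 83.0]
force: [0.8, 0.1, -1.7]
gripper_width: 47.7
gripper_force: 24.8
```

Request:
move_arm(plan=[[[0,0,-0.1],0,0.8],[[0,0,0],0,0.8],[[0,0,0],0,0.8]])

```text
time_s: 8.35
ee_pos: [525.4, -376.2, 77.9]
ee_rot: [180.0, -0.0, 83.0]
force: [-1.0, -0.3, -1.6]
gripper_width: 47.9
gripper_force: 24.8
```

Request:
move_arm(plan=[[[0,0,-0.1],0,0.8],[[0,0,0],0,0.8],[[0,0,0],0,0.8]])

```text
time_s: 8.65
ee_pos: [525.4, -376.2, 76.9]
ee_rot: [-180.0, -0.0, 83.0]
force: [-0.5, -0.1, -2.4]
gripper_width: 48.2
gripper_force: 24.8
```

Request:
move_arm(plan=[[[0,0,-0.05],0,0.8],[[0,0,0],0,0.8],[[0,0,0],0,0.8]])

```text
time_s: 8.95
ee_pos: [525.5, -376.2, 76.7]
ee_rot: [180.0, 0.0, 83.0]
force: [-0.3, 0.2, 0.5]
gripper_width: 48.1
gripper_force: 24.8
```

Request:
move_arm(plan=[[[0,0,0],0,0.4],[[0,0,0],0,0.3],[[0,0,0],0,0.2],[[0,0,0],0,0],[[0,0,0],0,0]])

```text
time_s: 9.45
ee_pos: [525.5, -376.2, 76.5]
ee_rot: [180.0, 0.0, 83.0]
force: [-0.2, -0.2, -0.3]
gripper_width: 83.7
gripper_force: 0.0
```

Request:
move_arm(plan=[[[0,0,2],0,0],[[0,0,3],0,0],[[0,0,3],0,0],[[-0.2,2,0],0,0],[[-0.1,4,0],0,0]])

```text
time_s: 9.95
ee_pos: [523.1, -318.1, 157.6]
ee_rot: [179.8, 0.1, 82.8]
force: [0.3, 0.2, -0.8]
gripper_width: 91.4
gripper_force: 0.0
```

Request:
move_arm(plan=[[[-0.2,4.5,0],0,0],[[-0.2,4.5,0],0,0],[[-0.2,4.5,0],0,0],[[-0.1,4.5,0],0,0],[[-0.2,4.5,0],0,0]])

```text
time_s: 10.45
ee_pos: [513.3, -89.5, 156.7]
ee_rot: [180.0, -0.0, 83.0]
force: [0.7, -0.3, -0.7]
gripper_width: 91.5
gripper_force: 0.0
```

Request:
move_arm(plan=[[[-0.1,4.5,0],0,0],[[-0.1,2.6,0],0,0],[[0,1,0],0,0],[[0,0,0],0,0],[[0,0,0],0,0]])

```text
time_s: 10.95
ee_pos: [511.7, -11.1, 156.5]
ee_rot: [180.0, 0.0, 83.0]
force: [-0.6, -0.8, -0.2]
gripper_width: 91.2
gripper_force: 0.0
```

Run:
```python
from m import *
print(env.state()["ee_pos"])
for n in ["top","scene"]:
    C=cloud(env.grab_frame(n)); print(n)
    rects(C,dict(mattops=(400,700,-460,-150,100,130)))
```

```text
[511.7 -11.1 156.5]
top
mattops n 676 z 112.35472833966048 mean [ 526. -377.] rect [ 526.3 -379.2] [50.5 48.7] 84.6
scene
mattops n 373 z 113.09272175768126 mean [ 526.4 -372.6] rect [ 523.8 -375.3] [52.9 50.8] 81.9
```

Carton is upright on the mat. Next, the can.

Request:
move_arm(plan=[[[0,0.1,-2.5],0,0],[[0,0,-2.5],0,0],[[0,0,-1.5],0,0],[[0,0,-0.6],0,0],[[0,0,0],0,0]], squeeze=30)

```text
time_s: 11.55
ee_pos: [511.1, -10.0, 84.9]
ee_rot: [-179.9, 0.0, 82.9]
force: [0.6, 0.2, 0.3]
gripper_width: 91.2
gripper_force: 0.0
```

Request:
move_arm(plan=[[[0,0,0],0,0.3],[[0,0,0],0,0.4],[[0,0,0],0,0.44],[[0,0,0],0,0.6],[[0,0,0],0,0.6]])

```text
time_s: 12.05
ee_pos: [511.6, -9.1, 85.8]
ee_rot: [180.0, -0.0, 83.0]
force: [0.9, -0.1, -0.7]
gripper_width: 53.9
gripper_force: 0.0
```

Request:
move_arm(plan=[[[0,0,0],0,0.8],[[0,0,0],0,0.8],[[0,0,0],0,0.8],[[0,0,0],0,0.8],[[0,0,0],0,0.8]])

```text
time_s: 12.55
ee_pos: [511.5, -9.1, 85.6]
ee_rot: [180.0, -0.0, 83.0]
force: [-0.5, 0.3, 2.5]
gripper_width: 49.1
gripper_force: 30.0
```

Request:
move_arm(plan=[[[0,0,0.7],0,0.8],[[0,0,1.5],0,0.8],[[0,0,1.8],0,0.8],[[0,0,1],0,0.8],[[0,-1,0],0,0.8]])

```text
time_s: 13.05
ee_pos: [512.3, -18.7, 136.6]
ee_rot: [179.8, -0.0, 83.0]
force: [0.5, -0.8, -3.8]
gripper_width: 48.8
gripper_force: 30.0
```

Request:
move_arm(plan=[[[0.1,-2.5,0],0,0.8],[[0.1,-3.5,0],0,0.8],[[0.1,-4,0],0,0.8],[[0.1,-4,0],0,0.8],[[0.1,-4,0],0,0.8]])

```text
time_s: 13.55
ee_pos: [515.3, -201.1, 134.2]
ee_rot: [-179.9, -0.0, 83.0]
force: [1.7, 0.5, -3.0]
gripper_width: 48.7
gripper_force: 30.0
```

Request:
move_arm(plan=[[[0.1,-4,0],0,0.8],[[0.1,-3.5,0],0,0.8],[[0.1,-2.2,0],0,0.8],[[0,-1.1,0],0,0.8],[[0,0,0],0,0.8]])

```text
time_s: 14.05
ee_pos: [518.6, -308.3, 134.3]
ee_rot: [-179.9, -0.0, 82.9]
force: [0.4, -0.2, -3.8]
gripper_width: 49.1
gripper_force: 30.0
```

Request:
move_arm(plan=[[[0,0,-1.5],0,0.8],[[0,0,-2.2],0,0.8],[[0,0,-1.2],0,0.8],[[0,0,-0.6],0,0.8],[[0,0,0],0,0.8]])

```text
time_s: 14.55
ee_pos: [519.1, -306.2, 79.8]
ee_rot: [-179.9, -0.1, 83.0]
force: [0.1, -0.2, -3.4]
gripper_width: 49.0
gripper_force: 30.0
```

Request:
move_arm(plan=[[[0,0,-0.2],0,0.8],[[0,0,-0.1],0,0.8],[[0,0,0],0,0.8],[[0,0,0],0,0.8],[[0,0,0],0,0.8]])

```text
time_s: 15.05
ee_pos: [519.6, -307.3, 77.8]
ee_rot: [180.0, 0.0, 83.0]
force: [0.8, -0.0, -4.2]
gripper_width: 48.9
gripper_force: 30.0
```

Request:
move_arm(plan=[[[0,0,-0.1],0,0.8],[[0,0,0],0,0.8],[[0,0,0],0,0.8]])

```text
time_s: 15.35
ee_pos: [519.6, -307.4, 76.7]
ee_rot: [180.0, 0.0, 83.0]
force: [-0.3, -0.5, -1.6]
gripper_width: 49.0
gripper_force: 30.0
```

Request:
move_arm(plan=[[[0,0,-0.05],0,0.8],[[0,0,0],0,0.8],[[0,0,0],0,0.8]])

```text
time_s: 15.65
ee_pos: [519.6, -307.4, 76.7]
ee_rot: [179.9, 0.0, 83.0]
force: [-1.5, 0.2, 3.7]
gripper_width: 49.3
gripper_force: 30.0
```

Request:
move_arm(plan=[[[0,0,0],0,0.42],[[0,0,0],0,0.3],[[0,0,0],0,0.2],[[0,0,0],0,0],[[0,0,0],0,0]])

```text
time_s: 16.15
ee_pos: [519.5, -307.1, 75.8]
ee_rot: [-180.0, -0.0, 83.0]
force: [-0.3, -0.1, -0.0]
gripper_width: 82.0
gripper_force: 0.0
```

Request:
move_arm(plan=[[[0,0,2],0,0],[[0,0,3],0,0],[[0,0,3],0,0],[[0,2,0],0,0],[[0,4,0],0,0]])

```text
time_s: 16.65
ee_pos: [520.0, -248.3, 156.5]
ee_rot: [179.9, 0.1, 82.8]
force: [1.0, 0.3, -0.4]
gripper_width: 91.2
gripper_force: 0.0
```

Request:
move_arm(plan=[[[0,4.5,0],0,0],[[0,4.5,0],0,0],[[0,4.5,0],0,0],[[0,4.5,0],0,0],[[0,4.5,0],0,0]])

```text
time_s: 17.15
ee_pos: [518.4, -19.9, 155.3]
ee_rot: [-179.9, -0.0, 83.0]
force: [0.0, 0.9, -0.4]
gripper_width: 91.2
gripper_force: 0.0
```

Request:
move_arm(plan=[[[0,4,0],0,0],[[0,2,0],0,0],[[0,1,0],0,0],[[0,0,0],0,0],[[0,0,0],0,0]])

```text
time_s: 17.65
ee_pos: [519.2, 47.2, 155.7]
ee_rot: [-180.0, 0.0, 83.0]
force: [-0.3, -0.5, 0.1]
gripper_width: 91.2
gripper_force: 0.0
```

Request:
move_arm(plan=[[[0,0,-2.5],0,0],[[0,0,-2.5],0,0],[[0,0,-1.5],0,0],[[0,0,-0.6],0,0],[[0,0,0],0,0]])

```text
time_s: 18.15
ee_pos: [519.1, 46.8, 84.3]
ee_rot: [-179.9, 0.0, 82.9]
force: [-1.1, -0.9, 0.8]
gripper_width: 91.0
gripper_force: 0.0
```

Request:
move_arm(plan=[[[0,0,0],0,0.3],[[0,0,0],0,0.4],[[0,0,0],0,0.44],[[0,0,0],0,0.6],[[0,0,0],0,0.6]])

```text
time_s: 18.65
ee_pos: [519.6, 47.9, 85.3]
ee_rot: [180.0, -0.0, 83.0]
force: [1.1, 0.2, -0.0]
gripper_width: 54.7
gripper_force: 0.0
```

Request:
move_arm(plan=[[[0,0,0],0,0.8],[[0,0,0],0,0.8],[[0,0,0],0,0.8],[[0,0,0],0,0.8],[[0,0,0],0,0.8]])

```text
time_s: 19.15
ee_pos: [519.5, 47.9, 85.1]
ee_rot: [180.0, -0.0, 83.0]
force: [-0.5, 0.5, 1.9]
gripper_width: 49.4
gripper_force: 30.0
```

Request:
move_arm(plan=[[[0,0,0.7],0,0.8],[[0,0,1.5],0,0.8],[[0,0,1.8],0,0.8],[[0,0,1],0,0.8],[[0,-1,0],0,0.8]])

```text
time_s: 19.65
ee_pos: [520.5, 38.3, 136.2]
ee_rot: [179.8, -0.1, 83.1]
force: [0.6, -0.3, -3.0]
gripper_width: 48.9
gripper_force: 30.0
```

Request:
move_arm(plan=[[[-0.1,-2.5,0],0,0.8],[[-0.1,-3.5,0],0,0.8],[[-0.1,-4,0],0,0.8],[[-0.1,-4,0],0,0.8],[[-0.1,-4,0],0,0.8]])

```text
time_s: 20.15
ee_pos: [513.3, -144.2, 133.9]
ee_rot: [-179.9, 0.0, 83.0]
force: [0.5, 0.4, -2.7]
gripper_width: 49.0
gripper_force: 30.0
```

Request:
move_arm(plan=[[[-0.1,-4,0],0,0.8],[[-0.1,-3,0],0,0.8],[[-0.1,-1.7,0],0,0.8],[[0,-0.8,0],0,0.8],[[0,0,0],0,0.8]])

```text
time_s: 20.65
ee_pos: [511.1, -237.4, 134.4]
ee_rot: [-179.9, -0.0, 82.9]
force: [0.4, 1.3, -2.0]
gripper_width: 48.9
gripper_force: 30.0
```

Request:
move_arm(plan=[[[0,0,-1.5],0,0.8],[[0,0,-2.2],0,0.8],[[0,0,-1.2],0,0.8],[[0,0,-0.6],0,0.8],[[0,0,0],0,0.8]])

```text
time_s: 21.15
ee_pos: [511.2, -236.3, 79.4]
ee_rot: [-179.9, -0.0, 83.0]
force: [-0.6, -0.7, -2.4]
gripper_width: 48.9
gripper_force: 30.0
```

Request:
move_arm(plan=[[[0,0,-0.2],0,0.8],[[0,0,-0.1],0,0.8],[[0,0,0],0,0.8],[[0,0,0],0,0.8],[[0,0,0],0,0.8]])

```text
time_s: 21.65
ee_pos: [511.6, -237.3, 77.2]
ee_rot: [180.0, 0.0, 83.0]
force: [0.2, -0.9, -2.5]
gripper_width: 49.0
gripper_force: 30.0
```

Request:
move_arm(plan=[[[0,0,-0.1],0,0.8],[[0,0,0],0,0.8],[[0,0,0],0,0.8]])

```text
time_s: 21.95
ee_pos: [511.6, -237.3, 76.2]
ee_rot: [180.0, 0.0, 83.0]
force: [-0.2, -0.2, 0.3]
gripper_width: 49.1
gripper_force: 30.0
```

Request:
move_arm(plan=[[[0,0,0],0,0.42],[[0,0,0],0,0.3],[[0,0,0],0,0.2],[[0,0,0],0,0],[[0,0,0],0,0]])

```text
time_s: 22.45
ee_pos: [511.5, -237.2, 76.0]
ee_rot: [180.0, 0.0, 83.0]
force: [-0.5, 0.1, 0.6]
gripper_width: 82.3
gripper_force: 0.0
```

Request:
move_arm(plan=[[[0,0,2],0,0],[[0,0,3],0,0],[[0,0,4],0,0],[[0.3,2,2],0,0],[[0.7,4,2],0,0]])

```text
time_s: 22.95
ee_pos: [521.7, -178.5, 207.5]
ee_rot: [179.9, 0.1, 82.8]
force: [0.1, 0.6, 0.1]
gripper_width: 91.1
gripper_force: 0.0
```

Request:
move_arm(plan=[[[1,4.5,0],0,0],[[1,4.5,0],0,0],[[1,4.5,0],0,0],[[1,4.5,0],0,0],[[1,4,0],0,0]])

```text
time_s: 23.45
ee_pos: [571.5, 45.0, 206.1]
ee_rot: [180.0, -0.0, 83.0]
force: [0.6, -0.6, -0.3]
gripper_width: 91.0
gripper_force: 0.0
```

Request:
move_arm(plan=[[[0.2,1.7,0],0,0],[[0,0,0],0,0],[[0,0,0],0,0]])

```text
time_s: 23.75
ee_pos: [573.1, 59.1, 205.9]
ee_rot: [-180.0, 0.1, 83.0]
force: [0.3, -0.5, 0.0]
gripper_width: 91.2
gripper_force: 0.0
```

```bash
cat > s.py <<'E'
from m import *
def squares(p):
    C=cloud(p); f=p["frame"].astype(int)
    m=(f.min(2)>np.percentile(f.min(2)[(C[...,2]>7)&(C[...,2]<20)],50)+30)&(C[...,0]>460)&(C[...,0]<560)&(abs(C[...,1]+13)<110)&(C[...,2]<22)&(C[...,2]>5)
    k,lab,st,_=cv2.connectedComponentsWithStats(m.astype(np.uint8))
    for i in range(1,k):
        if st[i,4]<100: continue
        q=C[lab==i]; r=cv2.minAreaRect(q[:,:2].astype(np.float32)); print("sq",len(q),q[:,:2].mean(0),np.array(r[0]),np.array(r[1]),round(r[2],1))
E
python3 - <<'E'
from s import *
print(env.state()["ee_pos"])
for n in ["top","scene","wrist"]:
    p=env.grab_frame(n); C=cloud(p); print(n); save(p,n+"2.png")
    rects(C,dict(mattops=(400,700,-460,-150,100,130),case=(530,620,-130,130,44,70),matobj=(400,700,-460,-150,12,40)))
    squares(p)
E
```

```text
[573.1  59.1 205.9]
top
mattops n 672 z 112.23142586833302 mean [ 526.  -377.2] rect [ 526.4 -378.9] [49.8 49.5] 84.2
mattops n 475 z 110.18728223872097 mean [ 518.9 -307.9] rect [ 519.2 -309.6] [46.9 46.7] 83.4
mattops n 544 z 112.08349792259077 mean [ 511.  -237.5] rect [ 512.1 -238.6] [48.2 48. ] 34.4
case n 278 z 56.24538257382085 mean [578.6  21.4] rect [578.9  22.9] [44.8 30.4] 4.8
case n 459 z 55.969145303080495 mean [566.8 -61.8] rect [567.4 -60.2] [51.2 40.7] 81.6
matobj n 355 z 26.816790349410326 mean [ 604.2 -379.8] rect [ 604.8 -381.9] [42.1 43.4] 0.5
matobj n 127 z 15.237731722268904 mean [ 586.4 -218.4] rect [ 586.5 -219.5] [22.7 36.1] 25.7
matobj n 76 z 26.33852613815384 mean [ 504.  -221.8] rect [ 505.3 -226.8] [48.2 20.2] 28.0
sq 1140 [506.7 -79.2] [510.4 -77.3] [ 63.7 100.1] 88.2
scene
mattops n 373 z 112.87789297901065 mean [ 526.2 -372.9] rect [ 523.8 -375.9] [53.3 50.8] 83.6
mattops n 228 z 110.80250571189151 mean [ 521.4 -303. ] rect [ 519.2 -304.4] [41.  45.2] 52.8
mattops n 314 z 113.1130658872055 mean [ 511.7 -233.7] rect [ 509.1 -235.1] [49.6 49. ] 22.7
case
[... 240 characters left out ...]
 527.5 -297.2] [25.9 49.9] 44.3
matobj n 121 z 26.339610663792655 mean [ 522.9 -224.3] rect [ 520.2 -227. ] [23.9 46.1] 39.6
matobj n 232 z 27.16685941713706 mean [ 604.1 -375.3] rect [ 602.5 -377.8] [43.2 42.8] 18.3
matobj n 79 z 15.016483758205254 mean [ 585.3 -216.5] rect [ 584.1 -215.5] [23.4 30.9] 27.8
sq 1535 [504.5  -2.7] [510. -10.] [200.4  99.3] 89.9
wrist
case n 3442 z 57.66782864531726 mean [578.3  15.6] rect [577.9  11.9] [103.9  40.9] 81.3
case n 133 z 57.504013568457026 mean [564.8 -80.8] rect [563.8 -81. ] [ 6.9 38. ] 81.0
sq 504 [506.2  65.2] [509.7  62.6] [30.3 33.4] 82.3
sq 1765 [515.  -25.7] [514.3 -19.1] [69.3 65.6] 79.4
sq 240 [499.  -99.9] [500.4 -99.7] [ 6.7 80.3] 82.9
```

View pics/scene2.png

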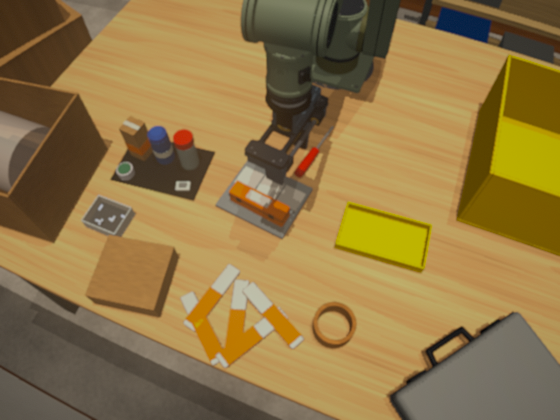

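Scene view: carton (135,140), can (160,142) and jar (185,150) all stand on the mat; the case at (260,202) is free. Now grasping the case.

Request:
move_arm(plan=[[[0.1,-3.5,-2],-1.7,0],[[0,-3.4,-3],0,0],[[0,0,-4],0,0],[[0,0,-3],0,0],[[0,0,-3],0,0]], squeeze=30)

```text
time_s: 24.4
ee_pos: [573.9, -11.0, 54.9]
ee_rot: [180.0, 0.0, 81.1]
force: [0.2, -0.3, -0.7]
gripper_width: 91.3
gripper_force: 0.0
```

Request:
move_arm(plan=[[[0,0,-1.7],0,0],[[0,0,-1],0,0],[[0,0,-0.6],0,0],[[0,0,-0.3],0,0],[[0,0,0],0,0.1]])

```text
time_s: 24.9
ee_pos: [574.8, -9.4, 20.5]
ee_rot: [179.9, -0.0, 81.3]
force: [-0.4, 0.7, 0.2]
gripper_width: 85.6
gripper_force: 0.0
```

Request:
move_arm(plan=[[[0,0,0],0,0.3],[[0,0,0],0,0.4],[[0,0,0],0,0.5],[[0,0,0],0,0.6],[[0,0,0],0,0.7]])

```text
time_s: 25.4
ee_pos: [574.5, -9.1, 20.1]
ee_rot: [180.0, -0.0, 81.3]
force: [-0.7, -0.0, 0.4]
gripper_width: 46.1
gripper_force: 0.0
```

Request:
move_arm(plan=[[[0,0,0],0,0.9],[[0,0,0],0,0.9],[[0,0,0],0,0.9],[[0,0,0],0,0.9],[[0,0,0],0,0.9]])

```text
time_s: 25.9
ee_pos: [574.5, -9.1, 20.0]
ee_rot: [180.0, -0.0, 81.3]
force: [0.5, 0.1, 1.5]
gripper_width: 39.7
gripper_force: 30.0
```

Request:
move_arm(plan=[[[0,0,0.7],0,0.9],[[0,0,1.8],0,0.9],[[0,0,2.2],0,0.9],[[0,0,1.3],0,0.9],[[-0.4,1,0],1.2,0.9]])

```text
time_s: 26.4
ee_pos: [572.3, 0.3, 82.0]
ee_rot: [179.7, -0.0, 82.5]
force: [-0.2, 0.9, -1.0]
gripper_width: 39.9
gripper_force: 30.0
```

Request:
move_arm(plan=[[[-0.4,2.5,0],1.3,0.9],[[-0.4,3.5,0],1.3,0.9],[[-0.4,4,0],1.3,0.9],[[-0.4,4,0],1.3,0.9],[[-0.4,4,0],1.3,0.9]])

```text
time_s: 26.9
ee_pos: [548.7, 182.6, 78.8]
ee_rot: [-179.9, 0.0, 89.1]
force: [0.4, -0.1, -2.0]
gripper_width: 39.6
gripper_force: 30.0
```

Request:
move_arm(plan=[[[-0.4,4,0],1.3,0.9],[[-0.4,3.5,0],1.3,0.9],[[-0.4,2.3,0],1.2,0.9],[[-0.3,1.2,0],1.1,0.9],[[0,0,0],0,0.9]])

```text
time_s: 27.4
ee_pos: [534.1, 291.9, 79.0]
ee_rot: [-179.9, 0.0, 94.0]
force: [0.3, -0.3, -1.4]
gripper_width: 39.9
gripper_force: 30.0
```

Request:
move_arm(plan=[[[0,0,-1.5],0,0.9],[[0,0,-2.2],0,0.9],[[0,0,-1.5],0,0.9],[[0,0,-0.8],0,0.9],[[0,0,0],0,0.9]])

```text
time_s: 27.9
ee_pos: [534.7, 289.3, 18.7]
ee_rot: [-179.8, 0.1, 93.8]
force: [-0.9, -0.1, -1.6]
gripper_width: 39.7
gripper_force: 30.0
```

Request:
move_arm(plan=[[[0,0,-0.3],0,0.9],[[0,0,-0.2],0,0.9],[[0,0,0],0,0.9],[[0,0,0],0,0.9]])

```text
time_s: 28.3
ee_pos: [535.7, 290.9, 15.4]
ee_rot: [180.0, -0.0, 93.9]
force: [0.1, -0.0, -2.4]
gripper_width: 39.7
gripper_force: 30.0
```

Request:
move_arm(plan=[[[0,0,-0.15],0,0.9],[[0,0,0],0,0.9],[[0,0,0],0,0.9]])

```text
time_s: 28.6
ee_pos: [535.4, 290.9, 13.5]
ee_rot: [180.0, 0.0, 93.9]
force: [-0.6, -0.1, -0.9]
gripper_width: 39.9
gripper_force: 30.0
```

Request:
move_arm(plan=[[[0,0,-0.1],0,0.9],[[0,0,0],0,0.9],[[0,0,0],0,0.9]])

```text
time_s: 28.9
ee_pos: [535.6, 291.0, 13.1]
ee_rot: [180.0, -0.0, 93.9]
force: [-1.5, -1.0, 3.2]
gripper_width: 39.7
gripper_force: 30.0
```

Request:
move_arm(plan=[[[0,0,0],0,0.5],[[0,0,0],0,0.4],[[0,0,0],0,0.34],[[0,0,0],0,0.34],[[0,0,0.5],0,0.34]])

```text
time_s: 29.4
ee_pos: [534.9, 290.6, 16.9]
ee_rot: [-179.9, 0.0, 93.9]
force: [-0.1, 0.1, 0.8]
gripper_width: 60.0
gripper_force: 0.0
```

Request:
move_arm(plan=[[[0,0,2],0,0.34],[[0,0,3],0,0.34],[[0,0,4],0,0.34],[[0,0,4],0,0],[[0,0,3],0,0]])

```text
time_s: 29.9
ee_pos: [536.1, 291.2, 180.7]
ee_rot: [179.8, -0.1, 93.9]
force: [-0.3, 0.1, -0.3]
gripper_width: 73.5
gripper_force: 0.0
```

Request:
move_arm(plan=[[[-1,-1,3],-4,0],[[-1,-2,3],-4,0],[[-1,-2,3],-2.9,0],[[0,0,0],0,0],[[0,0,0],0,0]])

```text
time_s: 30.4
ee_pos: [505.6, 240.7, 268.5]
ee_rot: [179.9, -0.1, 83.0]
force: [0.4, 1.1, 0.3]
gripper_width: 91.3
gripper_force: 0.0
```

Run:
```python
from s import *
print(env.state()["ee_pos"],env.state()["ee_rot"])
for n in ["top","scene"]:
    p=env.grab_frame(n); C=cloud(p); print(n); save(p,n+"3.png")
    f=p["frame"]; cv2.imwrite(f"pics/{n}3c.png",cv2.resize(f[170:290,180:360] if n=="top" else f[150:250,200:350],None,fx=4,fy=4)[:,:,::-1])
    rects(C,dict(mattops=(400,700,-460,-150,100,130),case=(440,640,150,420,42,70),rim=(440,640,150,420,23,35),stand=(440,640,-130,130,7,20)))
```

```text
[505.6 240.7 268.5] [179.9  -0.1  83. ]
top
mattops n 683 z 112.20563561637402 mean [ 525.8 -376.9] rect [ 526.2 -379.5] [50.6 48.9] 84.6
mattops n 480 z 110.42711300741814 mean [ 518.8 -307.7] rect [ 520.3 -309.8] [46.2 47.2] 50.2
mattops n 545 z 112.20680526474553 mean [ 511.2 -237.5] rect [ 512.2 -238.7] [47.6 48.9] 64.3
case n 996 z 48.902960888878624 mean [536.8 263. ] rect [537.4 264.4] [ 41.2 105.6] 4.1
case n 81 z 48.67598396547828 mean [532.5 332.9] rect [532.3 332.4] [ 9.6 41.3] 85.3
rim n 434 z 26.703297365264916 mean [540.3 229.1] rect [539.7 248.7] [121.3 128.9] 4.1
stand n 6678 z 11.43089401822698 mean [537.4 -15. ] rect [538.8 -14.6] [190.5 160.7] 82.9
scene
mattops n 370 z 113.11379218171783 mean [ 525.9 -372.8] rect [ 523.1 -376.2] [51.8 50.4] 83.0
mattops n 227 z 110.75830785349717 mean [ 521.1 -303.1] rect [ 518.4 -305.5] [43.  44.1] 21.1
mattops n 323 z 113.15558407494916 mean [ 512.1 -233.3] rect [ 509.4 -235.5] [49.5 49.9] 71.8
case n 1050 z 50.3239777838877 mean [536.4 291.8] rect [533.9 290.6] [ 41.8 149. ] 3.5
rim n 613 z 27.248166740086504 mean [538.5 292.5] rect [534.7 293.2] [123.1 209.6] 3.6
rim n 151 z 28.280020659075376 mean [553.  292.6] rect [552.6 291.7] [  4.9 148.6] 3.3
stand n 4207 z 11.720499026591824 mean [540.5  -9.7] rect [536.7 -12.3] [191.2 162.5] 82.9
```

View pics/top3c.png

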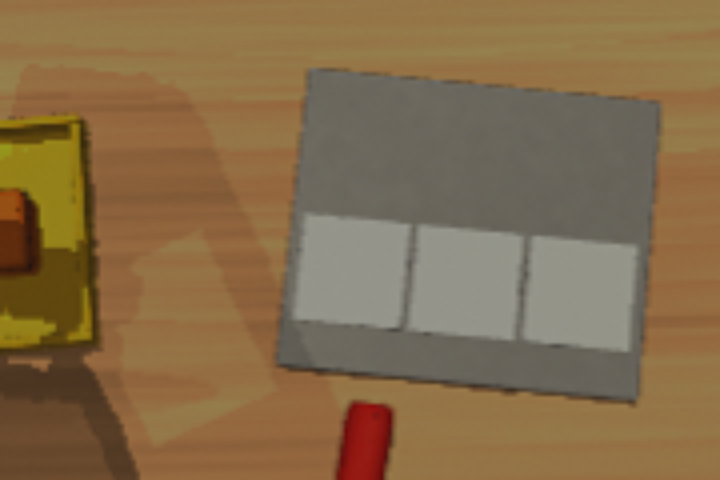

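Top crop: the stand is empty with its three white squares at (352,270), (467,280) and (582,293), and the case lies flat and centred in the tray. Now returning the jar.

Request:
move_arm(plan=[[[0,-3,0],0,0],[[0,-4.5,0],0,0],[[0,-4.5,0],0,0],[[0,-4.5,0],0,0],[[0.1,-4.5,0],0,0]], squeeze=30)

```text
time_s: 31.0
ee_pos: [505.9, 29.7, 265.8]
ee_rot: [-179.8, 0.0, 83.1]
force: [0.1, 0.2, -0.0]
gripper_width: 91.6
gripper_force: 0.0
```

Request:
move_arm(plan=[[[0.1,-4.5,-1],0,0],[[0.1,-4.5,-1],0,0],[[0.1,-4.5,-2],0,0],[[0.1,-4.5,-2],0,0],[[0.1,-4.5,-2],0,0]])

```text
time_s: 31.5
ee_pos: [511.1, -195.4, 185.1]
ee_rot: [-179.9, -0.1, 83.0]
force: [0.6, -0.2, 0.6]
gripper_width: 91.2
gripper_force: 0.0
```

Request:
move_arm(plan=[[[0,-3,-2],0,0],[[0,-1.3,-1.9],0,0],[[0,0,0],0,0],[[0,0,0],0,0],[[0,0,0],0,0]])

```text
time_s: 32.0
ee_pos: [512.2, -236.2, 149.1]
ee_rot: [179.9, -0.0, 83.1]
force: [-0.4, 0.1, 0.1]
gripper_width: 91.3
gripper_force: 0.0
```

Request:
move_arm(plan=[[[0,-0.1,-2.5],0,0],[[0,0,-2.5],0,0],[[0,0,-1.5],0,0],[[0,0,-0.8],0,0],[[0,0,0],0,0]])

```text
time_s: 32.5
ee_pos: [511.5, -237.3, 75.4]
ee_rot: [-180.0, -0.0, 83.0]
force: [-0.5, -0.1, -0.8]
gripper_width: 91.6
gripper_force: 0.0
```

Request:
move_arm(plan=[[[0,0,0],0,0.3],[[0,0,0],0,0.4],[[0,0,0],0,0.44],[[0,0,0],0,0.6],[[0,0,0],0,0.6]])

```text
time_s: 33.0
ee_pos: [511.6, -238.3, 75.8]
ee_rot: [180.0, 0.0, 83.0]
force: [0.3, -1.5, -0.1]
gripper_width: 53.8
gripper_force: 0.0
```

Request:
move_arm(plan=[[[0,0,0],0,0.8],[[0,0,0],0,0.8],[[0,0,0],0,0.8],[[0,0,0],0,0.8],[[0,0,0],0,0.8]])

```text
time_s: 33.5
ee_pos: [511.5, -238.2, 75.6]
ee_rot: [180.0, 0.0, 83.0]
force: [-1.8, 0.6, 3.0]
gripper_width: 48.9
gripper_force: 30.0
```

Request:
move_arm(plan=[[[0,0,0.7],0,0.8],[[0,0,1.8],0,0.8],[[0,0,2.2],0,0.8],[[0,0,1.3],0,0.8],[[0,1,0],0,0.8]])

```text
time_s: 34.0
ee_pos: [512.8, -229.3, 137.3]
ee_rot: [179.8, 0.1, 82.9]
force: [-0.1, 0.2, -2.3]
gripper_width: 48.9
gripper_force: 30.0
```

Request:
move_arm(plan=[[[0.1,2.5,0],0,0.8],[[0.1,3.5,0],0,0.8],[[0.1,4,0],0,0.8],[[0.1,4,0],0,0.8],[[0.1,4,0],0,0.8]])

```text
time_s: 34.5
ee_pos: [515.2, -45.9, 134.3]
ee_rot: [-179.9, -0.0, 83.0]
force: [0.5, -0.7, -2.1]
gripper_width: 49.1
gripper_force: 30.0
```

Request:
move_arm(plan=[[[0.1,4,0],0,0.8],[[0.1,3,0],0,0.8],[[0,1.8,0],0,0.8],[[0,0.8,0],0,0.8],[[0,0,0],0,0.8]])

```text
time_s: 35.0
ee_pos: [517.6, 48.8, 134.7]
ee_rot: [-179.9, 0.0, 83.1]
force: [0.5, -0.5, -2.9]
gripper_width: 49.1
gripper_force: 30.0
```

Request:
move_arm(plan=[[[0,0,-1.5],0,0.8],[[0,0,-2],0,0.8],[[0,0,-0.9],0,0.8],[[0,0,-0.3],0,0.8],[[0,0,0],0,0.8]])

```text
time_s: 35.5
ee_pos: [518.4, 47.3, 88.3]
ee_rot: [-180.0, 0.0, 82.9]
force: [0.2, -0.2, -1.8]
gripper_width: 48.8
gripper_force: 30.0
```

Request:
move_arm(plan=[[[0,0,0],0,0.8],[[0,0,0],0,0.8],[[0,0,0],0,0.8]])

```text
time_s: 35.8
ee_pos: [518.9, 47.8, 89.1]
ee_rot: [179.9, -0.0, 83.0]
force: [-0.1, -0.3, -2.3]
gripper_width: 49.4
gripper_force: 30.0
```

Request:
move_arm(plan=[[[0,0.03,-0.25],0,0.8],[[0,0,-0.1],0,0.8],[[0,0,0],0,0.8],[[0,0,0],0,0.8]])

```text
time_s: 36.2
ee_pos: [518.4, 48.2, 84.9]
ee_rot: [-180.0, 0.0, 83.0]
force: [1.4, 0.5, -2.3]
gripper_width: 48.8
gripper_force: 30.0
```

Request:
move_arm(plan=[[[0,0,-0.1],0,0.8],[[0,0,0],0,0.8],[[0,0,0],0,0.8]])

```text
time_s: 36.5
ee_pos: [518.6, 48.2, 84.6]
ee_rot: [180.0, -0.0, 83.0]
force: [-1.5, -0.1, 4.2]
gripper_width: 49.0
gripper_force: 30.0
```

Request:
move_arm(plan=[[[0,0,0],0,0.42],[[0,0,0],0,0.3],[[0,0,0],0,0.2],[[0,0,0],0,0],[[0,0,0],0,0]])

```text
time_s: 37.0
ee_pos: [518.5, 48.1, 83.8]
ee_rot: [-180.0, 0.0, 83.0]
force: [0.5, 0.5, 1.3]
gripper_width: 82.0
gripper_force: 0.0
```

Request:
move_arm(plan=[[[0,0,2],0,0],[[0,0,3],0,0],[[0,0,2],0,0],[[0,-2,0],0,0],[[0,-4,0],0,0]])

```text
time_s: 37.5
ee_pos: [519.2, -10.8, 154.9]
ee_rot: [179.9, -0.1, 83.2]
force: [0.3, -1.1, -0.0]
gripper_width: 90.8
gripper_force: 0.0
```

Request:
move_arm(plan=[[[0,-4.5,0],0,0],[[0,-4.5,0],0,0],[[0,-4.5,0],0,0],[[0,-4.5,0],0,0],[[0.1,-4.5,0],0,0]])

```text
time_s: 38.0
ee_pos: [519.1, -238.7, 154.0]
ee_rot: [180.0, -0.0, 83.0]
force: [0.3, -0.0, -0.0]
gripper_width: 91.2
gripper_force: 0.0
```

Request:
move_arm(plan=[[[0,-4,0],0,0],[[0,-2,0],0,0],[[0,-1,0],0,0],[[0,0,0],0,0],[[0,0,0],0,0]])

```text
time_s: 38.5
ee_pos: [519.5, -305.4, 153.9]
ee_rot: [-180.0, -0.1, 83.0]
force: [-0.3, 0.7, -1.1]
gripper_width: 91.1
gripper_force: 0.0
```

Run:
```python
from s import *
print(env.state()["ee_pos"])
for n in ["top","scene"]:
    p=env.grab_frame(n); C=cloud(p); print(n)
    rects(C,dict(tops=(440,640,-130,130,105,130)))
```

```text
[ 519.5 -305.4  153.9]
top
tops n 550 z 121.11203919126552 mean [518.2  46.8] rect [518.4  47.3] [46.9 47.9] 88.9
scene
tops n 387 z 121.40050245831492 mean [521.2  51.8] rect [517.7  50.8] [48.4 50.4] 73.6
```

Jar is within 1 mm of its square's centre. Next, the can.

Request:
move_arm(plan=[[[0,-0.15,-2.5],0,0],[[0,0,-2.8],0,0],[[0,0,-1.7],0,0],[[0,0,-0.8],0,0],[[0,0,0],0,0]])

```text
time_s: 39.1
ee_pos: [519.2, -307.1, 75.2]
ee_rot: [-179.9, -0.1, 83.0]
force: [1.2, 0.3, -0.5]
gripper_width: 91.4
gripper_force: 0.0
```

Request:
move_arm(plan=[[[0,0,0],0,0.3],[[0,0,0],0,0.4],[[0,0,0],0,0.44],[[0,0,0],0,0.6],[[0,0,0],0,0.6]])

```text
time_s: 39.6
ee_pos: [519.6, -308.5, 76.3]
ee_rot: [180.0, 0.0, 83.0]
force: [-0.5, 0.4, 0.1]
gripper_width: 53.9
gripper_force: 0.0
```

Request:
move_arm(plan=[[[0,0,0],0,0.8],[[0,0,0],0,0.8],[[0,0,0],0,0.8],[[0,0,0],0,0.8],[[0,0,0],0,0.8]])

```text
time_s: 40.1
ee_pos: [519.4, -308.4, 76.2]
ee_rot: [180.0, 0.0, 83.0]
force: [-0.6, -0.5, 2.5]
gripper_width: 49.0
gripper_force: 30.0
```

Request:
move_arm(plan=[[[0,0,0.7],0,0.8],[[0,0,1.8],0,0.8],[[0,0,2.2],0,0.8],[[0,0,1.3],0,0.8],[[-0.1,1,0],0,0.8]])

```text
time_s: 40.6
ee_pos: [519.7, -299.7, 137.6]
ee_rot: [179.8, 0.1, 82.9]
force: [0.4, -0.1, -2.7]
gripper_width: 49.1
gripper_force: 30.0
```

Request:
move_arm(plan=[[[-0.1,2.5,0],0,0.8],[[-0.1,3.5,0],0,0.8],[[-0.1,4,0],0,0.8],[[-0.1,4,0],0,0.8],[[-0.1,4,0],0,0.8]])

```text
time_s: 41.1
ee_pos: [511.9, -116.0, 134.6]
ee_rot: [-179.8, -0.1, 83.0]
force: [1.3, -0.3, -3.0]
gripper_width: 49.3
gripper_force: 30.0
```

Request:
move_arm(plan=[[[-0.1,4,0],0,0.8],[[-0.1,3.5,0],0,0.8],[[0,2.2,0],0,0.8],[[0,1.1,0],0,0.8],[[0,0,0],0,0.8]])

```text
time_s: 41.6
ee_pos: [510.6, -9.1, 135.2]
ee_rot: [-179.9, -0.0, 83.1]
force: [0.2, -0.1, -4.3]
gripper_width: 48.7
gripper_force: 30.0
```

Request:
move_arm(plan=[[[0,0,-1.5],0,0.8],[[0,0,-2],0,0.8],[[0,0,-1],0,0.8],[[0,0,-0.3],0,0.8],[[0,0,0],0,0.8]])

```text
time_s: 42.1
ee_pos: [511.4, -11.0, 87.7]
ee_rot: [-180.0, 0.0, 82.9]
force: [-0.1, 0.4, -3.4]
gripper_width: 49.0
gripper_force: 30.0
```

Request:
move_arm(plan=[[[0,0,0],0,0.8],[[0,0,0],0,0.8],[[0,0,0],0,0.8]])

```text
time_s: 42.4
ee_pos: [511.9, -10.4, 88.6]
ee_rot: [179.9, -0.0, 83.0]
force: [0.7, -0.1, -3.7]
gripper_width: 49.2
gripper_force: 30.0
```

Request:
move_arm(plan=[[[-0.05,0,-0.2],0,0.8],[[0,0,-0.1],0,0.8],[[0,0,0],0,0.8],[[0,0,0],0,0.8]])

```text
time_s: 42.8
ee_pos: [510.9, -10.3, 85.2]
ee_rot: [180.0, 0.0, 83.0]
force: [-1.3, 0.2, 0.1]
gripper_width: 48.5
gripper_force: 30.0
```

Request:
move_arm(plan=[[[0,0,-0.1],0,0.8],[[0,0,0],0,0.8],[[0,0,0],0,0.8]])

```text
time_s: 43.1
ee_pos: [511.0, -10.3, 85.1]
ee_rot: [180.0, -0.0, 83.0]
force: [-2.3, -0.0, 6.2]
gripper_width: 49.1
gripper_force: 30.0
```

Request:
move_arm(plan=[[[0,0,0],0,0.42],[[0,0,0],0,0.3],[[0,0,0],0,0.2],[[0,0,0],0,0],[[0,0,0],0,0]])

```text
time_s: 43.6
ee_pos: [511.0, -10.3, 83.9]
ee_rot: [180.0, -0.0, 83.0]
force: [0.1, -0.4, 0.1]
gripper_width: 81.9
gripper_force: 0.0
```

Request:
move_arm(plan=[[[0,0,2],0,0],[[0,0,3],0,0],[[0,0,2],0,0],[[0.1,-2,0],0,0],[[0.2,-4,0],0,0]])

```text
time_s: 44.1
ee_pos: [514.6, -69.4, 154.9]
ee_rot: [179.9, -0.0, 83.2]
force: [1.1, 0.0, -0.4]
gripper_width: 91.3
gripper_force: 0.0
```

Request:
move_arm(plan=[[[0.2,-4.5,0],0,0],[[0.2,-4.5,0],0,0],[[0.2,-4.5,0],0,0],[[0.2,-4.5,0],0,0],[[0.2,-4.5,0],0,0]])

```text
time_s: 44.6
ee_pos: [523.8, -297.2, 153.9]
ee_rot: [180.0, -0.0, 83.0]
force: [1.2, -0.0, -0.0]
gripper_width: 91.4
gripper_force: 0.0
```

Request:
move_arm(plan=[[[0.1,-4.5,0],0,0],[[0,-2.6,0],0,0],[[0,-1,0],0,0],[[0,0,0],0,0],[[0,0,0],0,0]])

```text
time_s: 45.1
ee_pos: [524.9, -375.0, 153.8]
ee_rot: [-180.0, -0.1, 83.0]
force: [-1.3, 0.4, -0.1]
gripper_width: 91.1
gripper_force: 0.0
```

Request:
move_arm(plan=[[[0,0,-2.5],0,0],[[0,0,-2.8],0,0],[[0,0,-1.7],0,0],[[0,0,-0.8],0,0],[[0,0,0],0,0]], squeeze=25)

```text
time_s: 45.6
ee_pos: [524.7, -374.6, 75.3]
ee_rot: [-179.9, -0.1, 83.1]
force: [-1.0, 1.4, 0.5]
gripper_width: 91.2
gripper_force: 0.0
```

Run:
```python
from s import *
print(env.state()["ee_pos"])
for n in ["top","scene"]:
    p=env.grab_frame(n); C=cloud(p); print(n)
    rects(C,dict(tops=(440,640,-130,130,105,130)))
```

```text
[ 524.7 -374.6   75.3]
top
tops n 546 z 121.23859784273691 mean [518.3  46.9] rect [518.5  47.3] [46.9 48.4] 89.1
tops n 505 z 119.49313565316652 mean [510.4 -11.5] rect [511.  -11.7] [45.3 46.7] 88.2
scene
tops n 309 z 119.48124961172721 mean [514.5  -6.8] rect [510.7  -8.7] [45.7 47.6] 66.3
tops n 388 z 121.34036063639996 mean [521.3  51.7] rect [518.1  50. ] [49.6 48.3] 41.5
```

Request:
move_arm(plan=[[[0,0,0],0,0.3],[[0,0,0],0,0.4],[[0,0,0],0,0.46],[[0,0,0],0,0.6],[[0,0,0],0,0.6]])

```text
time_s: 46.2
ee_pos: [525.0, -376.5, 76.1]
ee_rot: [180.0, 0.0, 83.0]
force: [0.7, -0.6, -0.1]
gripper_width: 53.9
gripper_force: 0.0
```

Request:
move_arm(plan=[[[0,0,0],0,0.8],[[0,0,0],0,0.8],[[0,0,0],0,0.8],[[0,0,0],0,0.8],[[0,0,0],0,0.8]])

```text
time_s: 46.7
ee_pos: [525.0, -376.4, 76.0]
ee_rot: [180.0, 0.0, 83.0]
force: [-0.7, 0.1, 0.3]
gripper_width: 47.7
gripper_force: 24.9
```

Request:
move_arm(plan=[[[0,0,0.7],0,0.8],[[0,0,1.8],0,0.8],[[0,0,2.2],0,0.8],[[0,0,1.3],0,0.8],[[-0.2,1,0],0,0.8]])

```text
time_s: 47.2
ee_pos: [524.2, -367.7, 138.1]
ee_rot: [179.7, 0.2, 82.9]
force: [0.3, 0.1, -1.3]
gripper_width: 48.2
gripper_force: 24.9
```

Request:
move_arm(plan=[[[-0.2,2.5,0],0,0.8],[[-0.3,3.5,0],0,0.8],[[-0.2,4,0],0,0.8],[[-0.2,4,0],0,0.8],[[-0.2,4,0],0,0.8]])

```text
time_s: 47.7
ee_pos: [510.4, -183.9, 134.8]
ee_rot: [-179.9, -0.1, 83.0]
force: [0.4, -1.0, -1.9]
gripper_width: 47.3
gripper_force: 24.9
```

Request:
move_arm(plan=[[[-0.2,4,0],0,0.8],[[-0.2,3.5,0],0,0.8],[[-0.2,2.7,0],0,0.8],[[-0.2,1.5,0],0,0.8],[[0,0,0],0,0.8]])

```text
time_s: 48.2
ee_pos: [502.8, -67.6, 135.4]
ee_rot: [-179.9, -0.0, 83.1]
force: [1.1, -1.2, -1.4]
gripper_width: 48.2
gripper_force: 24.9
```

Request:
move_arm(plan=[[[0,0,-1.5],0,0.8],[[0,0,-2],0,0.8],[[0,0,-1],0,0.8],[[0,0,-0.3],0,0.8],[[0,0,0],0,0.8]])

```text
time_s: 48.7
ee_pos: [503.9, -69.9, 87.7]
ee_rot: [-180.0, 0.0, 82.9]
force: [0.0, 0.0, -1.1]
gripper_width: 48.0
gripper_force: 24.9
```

Request:
move_arm(plan=[[[0,0,0],0,0.8],[[0,0,0],0,0.8],[[0,0,0],0,0.8]])

```text
time_s: 49.0
ee_pos: [504.4, -69.5, 88.6]
ee_rot: [179.9, 0.0, 83.0]
force: [-0.4, -0.5, -1.6]
gripper_width: 47.7
gripper_force: 24.9
```

Request:
move_arm(plan=[[[0,0.03,-0.2],0,0.8],[[0,0,-0.1],0,0.8],[[0,0,0],0,0.8],[[0,0,0],0,0.8]])

```text
time_s: 49.4
ee_pos: [504.0, -69.0, 85.0]
ee_rot: [180.0, -0.0, 83.0]
force: [0.1, -0.1, -1.3]
gripper_width: 48.1
gripper_force: 24.9
```

Request:
move_arm(plan=[[[0,0,-0.1],0,0.8],[[0,0,0],0,0.8],[[0,0,0],0,0.8]])

```text
time_s: 49.7
ee_pos: [504.2, -69.1, 84.9]
ee_rot: [179.9, -0.0, 83.0]
force: [-1.4, 0.5, 5.1]
gripper_width: 48.1
gripper_force: 24.9
```

Contact. Releasing, lifting clear and checking.

Request:
move_arm(plan=[[[0,0,0],0,0.42],[[0,0,0],0,0.3],[[0,0,0],0,0.2],[[0,0,0],0,0],[[0,0,0],0,0]])

```text
time_s: 50.2
ee_pos: [503.9, -69.1, 83.9]
ee_rot: [-180.0, 0.0, 83.0]
force: [0.1, 0.4, -0.0]
gripper_width: 81.9
gripper_force: 0.0
```

Request:
move_arm(plan=[[[0,0,2],0,0],[[0,0,3],0,0],[[0,0,4],0,0],[[-1,-3,4],0,0],[[-2,-4,2],0,0]])

```text
time_s: 50.7
ee_pos: [476.3, -138.7, 236.6]
ee_rot: [179.6, 0.0, 83.2]
force: [0.9, -1.0, -1.0]
gripper_width: 91.4
gripper_force: 0.0
```

Request:
move_arm(plan=[[[-2,-4,2],0,0],[[-2,-4,0],0,0],[[-1,-2,0],0,0],[[0,0,0],0,0],[[0,0,0],0,0]])

```text
time_s: 51.2
ee_pos: [424.1, -238.4, 253.0]
ee_rot: [180.0, -0.0, 82.9]
force: [-0.3, 1.1, 0.1]
gripper_width: 91.2
gripper_force: 0.0
```

Run:
```python
from s import *
print(env.state()["ee_pos"])
for n in ["top","scene"]:
    p=env.grab_frame(n); C=cloud(p); print(n); save(p,n+"9.png")
    rects(C,dict(tops=(440,640,-130,130,105,130),case=(440,640,150,420,42,70),matobj=(400,700,-460,-150,12,40)))
```

```text
[ 424.1 -238.4  253. ]
top
tops n 546 z 121.12178943054721 mean [518.2  46.9] rect [518.5  47.3] [46.9 48. ] 88.9
tops n 504 z 119.57590226731787 mean [510.3 -11.5] rect [511.  -11.7] [45.3 46.9] 88.6
tops n 691 z 121.29337282810548 mean [504.6 -70.7] rect [505.4 -71. ] [48.1 48.2] 84.1
case n 1433 z 48.850648585127715 mean [535.4 286.3] rect [535.9 287.5] [ 41.6 151.3] 4.1
matobj n 295 z 26.761436321739666 mean [ 607.8 -380.3] rect [ 609.  -382.1] [43.4 34.8] 83.7
matobj n 126 z 14.725400088782862 mean [ 586.9 -219.5] rect [ 587.  -219.9] [23.  34.3] 23.3
scene
tops n 453 z 121.37524510598644 mean [507.3 -66.7] rect [503.7 -68.4] [50.1 50.6] 84.1
tops n 315 z 119.54988586861032 mean [514.7  -6.6] rect [511.   -9.3] [48.  45.9] 84.5
tops n 390 z 121.3596108982772 mean [521.4  51.7] rect [518.1  50.1] [49.1 49.7] 62.8
case n 1048 z 50.22823632072027 mean [536.4 291.4] rect [533.9 290.3] [ 42.9 148.7] 4.4
matobj n 230 z 27.146456225154225 mean [ 604.  -375.2] rect [ 601.9 -377.5] [42.4 44.8] 73.0
matobj n 86 z 14.345817755256064 mean [ 585.6 -215.7] rect [ 585.5 -215.7] [24.1 32.2] 20.3
```

View pics/scene9.png

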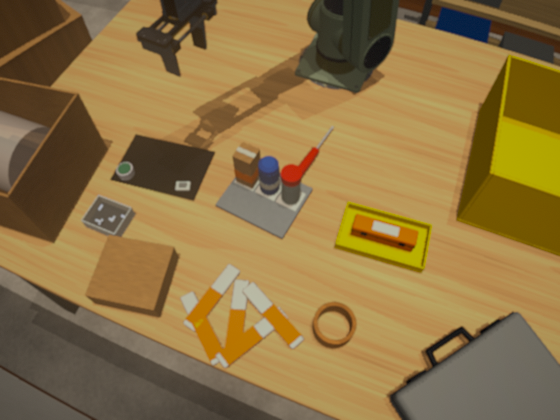

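Scene view: carton (247,165), can (268,175) and jar (290,185) stand upright on their squares. The case lies flat in the tray (385,232), and the tin (125,171) and clasp (183,186) haven't moved.

```bash
python3 -c "
from workcell import env
print(env.job_done())"
```

```text
the job is handed in; nothing more can be done
None
```

The job is done and handed in at about 51 s: the case lies flat in the yellow tray, the jar, can and carton stand upright on the squares they came from, and the tin and clasp are where they were.

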